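Seat a filter capsule in its spring-loaded bayonet head and hold it home

TASK

Pull the black blanking plug out of the filter head and set it down on the worktop clear of the head, without dropping it. Then take the short filter capsule from the rack (leave the long one in it), line its two lugs up with the notches of the head, push it in against the spring, and turn it a quarter turn clockwise as seen from above, to the stop. Finish while still gripping it and pressing it down, its collar flat on the rim of the head, so that I can fit the retaining clip; leave the other things on the bench where they are.

Things in the scene. Friction and masses are not known exactly. Their poses are not given: they have to be found in the camera images.
- filter_head: fixed bayonet socket: upright grey cylinder 60 mm across, its rim 62 mm above the worktop, on a flat aluminium foot plate 130 x 84 x 12 mm (long side along x), a small port on either side (along y, out to 63 mm), a post 40 mm tall at the plate's -x end. Origin: centre of the plate's underside, z up. On the cylinder's +x and -x sides an upright rib marks each notch.
- head_mouth (a point): centre of the filter head's rim, at the level of its top; axes as the head's. The steel lip here is 6 mm thick, its bore 31 mm wide; two notches, 11 mm wide, reach out to 22.5 mm from the axis on the +x and -x sides. Lugs pushed through them can turn under the lip only clockwise seen from above, through 92 degrees to a solid stop, and then cannot come up.
- shutoff (a joint): spring-loaded steel disc down in the head's bore, in m: 0 = up (its top 18 mm below the rim), grows as it is pressed down; 0.012 under a seated capsule. The spring pushes back with 5 N at 0 and 12 N at 0.012; it lifts a turned capsule that is let go by 5 mm, until the lugs meet the lip.
- filter_capsule: short white filter capsule, 101 mm tall, 80 to 170 g, hanging by its collar in a hole of the rack. Origin: centre of its lower end, z up. Nose 28 mm wide, 30 mm long; lugs at +x and -x, 8 mm wide, 13 to 19 mm up, reaching 20 mm from the axis; collar 56 mm across, 30 to 36 mm up; bowl 44 mm across to 70 mm; grey wing grip, 52 mm long along x (in line with the lugs), 14 mm thick, 70 to 101 mm up.
- capsule_seat (a point): centre of the underside of the short capsule's collar, 30 mm above the capsule's origin; meets head_mouth when seated. Lugs in the notches, the nose meets the disc with the collar still 12 mm above the rim; the lugs can turn under the lip once the collar is less than 5 mm above the rim.
- dust_plug: black blanking plug in the mouth of the filter head; lifts straight out. 50 g. Origin: centre of its lower end, z up. Skirt 28 mm wide up to 10 mm; round flange 52 mm across, 10 to 15 mm up, which rests on the rim; above it an upright grip fin 42 mm long along x, 12 mm thick along y, up to 45 mm. Set down, it stands on its skirt.
- long_capsule: another filter capsule, to be left alone: same build but 131 mm tall, bowl 52 mm across, nose without lugs. It hangs in the rack's other hole. Origin: centre of its nose's lower end.
- capsule_rack: fixed white rack, 82 x 180 mm, top 46 mm above the worktop, with two round holes 45 mm wide, 45 mm either side of its middle along its y (long side). Origin: centre of its underside.
- dropper_a: small dropper bottle with blue cap, 27 x 66 mm, bystander; origin: centre of its underside
- dropper_b: small dropper bottle with red cap, 27 x 66 mm, bystander; origin: centre of its underside
- marker_red: marker pen with red cap, 132 mm long, lying, bystander; origin: its middle, at the underside
- tweezers: steel tweezers, 118 mm long, lying, bystander; origin: their middle, at the underside
- timer: white bench timer, 60 x 66 x 19 mm, lying on its back, bystander; origin: centre of its underside
Mind the look-alikes: they are no part of the job. What is shaped like the filter_capsule but purple or turquoise is not meant.

How it is judged (in metres and radians):
On the way, in this order (a step that is already met when the one before it is completed fails the run):
1. the blanking plug is gripped and lifted clear of the head (z of dust_plug in the frame of head_mouth above 0.015 m and contact force between the fingers and dust_plug above 0.5 N), for 0.1 s.
2. the plug stands on the worktop, let go, clear of the head (height (world z) of dust_plug below 0.02 m and horizontal distance between dust_plug and head_mouth above 0.09 m and contact force between the fingers and dust_plug below 0.1 N and linear speed of dust_plug below 0.02 m/s), for 0.2 s.
3. the short capsule's lugs are in the notches and it is pushed in against the spring (angle between the x axis of filter_capsule and the x axis of filter_head, either way round below 0.35 rad and z of capsule_seat in the frame of head_mouth below 0.008 m and horizontal distance between capsule_seat and head_mouth below 0.004 m and value of joint shutoff above 0.003 m), for 0.05 s.
4. it is turned a quarter turn to the stop and pressed home (angle between the x axis of filter_capsule and the y axis of filter_head, either way round below 0.21 rad and z of capsule_seat in the frame of head_mouth below 0.0025 m), for 0.2 s.
At the end, for the whole second after the job is handed in: Short capsule turned a quarter turn (within 12 degrees), upright (4), centred (4 mm), collar within 2.5 mm of the rim, disc down 8.5 mm or more, fingers gripping it, all still; plug at rest on the worktop over 90 mm from the head's axis, not touched; long capsule within 15 mm of its start (all of step 2 and all of step 4 and angle between the z axis of filter_capsule and the z axis of filter_head, either way round below 0.07 rad and horizontal distance between capsule_seat and head_mouth below 0.004 m and value of joint shutoff above 0.0085 m and contact force between the fingers and filter_capsule above 2 N and linear speed of filter_capsule below 0.02 m/s and distance of long_capsule from where it was at the start of the episode below 0.015 m); the arm keeps its last pose, push and grip.
It fails at once if the plug or the short capsule is dropped (falls free faster than 0.9 m/s, about 40 mm) ((linear speed of dust_plug above 0.9 m/s and contact force between the fingers and dust_plug below 0.1 N) or (linear speed of filter_capsule above 0.9 m/s and contact force between the fingers and filter_capsule below 0.1 N)).
It fails at once if the long capsule is pulled from the rack or a bystander is moved by more than 30 mm (distance of any of long_capsule, dropper_a, dropper_b, marker_red, tweezers, timer from where it was at the start of the episode above 0.03 m).
It also fails if it takes over 64 s, if anything falls off the work surface, if the arm or the gripper's body presses on something with over 40 N, if the wrist force passes 120 N, or if a joint passes its speed limit or range.

ROBOT

A 7-joint arm with a two-finger parallel gripper is mounted at the origin on a cart in front of the work surface, level with it; the furniture and walls round the work are solid. World frame = base frame: x ahead of the robot, y to its left, z up, the work surface at z = 0. Lengths are in m, angles in degrees, forces in N, time in s.
With the tool pointing down it reaches from about 0.4 to 0.85 m from the base axis. Payload 4.4 kg.
Tool frame: the origin (TCP) lies midway between the tips of the shut fingers; the grasp point (between the pads) lies 19 mm behind it (ctrl.tcp_to_grasp is the z of the grasp point in the tool frame, in m); z points along the fingers, y is the direction in which the jaws open and shut (so a half turn about z gives the same grasp; the last joint's range is limited). The gripper opens to 94 mm and grips with 3 to 60 N. Pads are 16 mm wide; open, the fingers measure 119 mm over their backs; the gripper's body (75 mm by 177 mm) begins 78 mm behind the grasp point.
Start: joints at [64.068, 36.005, 2.206, 86.941, -1.547, 57.084, -1.146], TCP at [0.245, -0.602, 0.205] pointing down, gripper open.
Joint ranges: [-175.42, 175.42], [-21.48, 121.26], [-71.46, 75.88], [10.55, 141.38], [-63.04, 243.04], [13.31, 113.54], [-168.57, 168.57]. Speed limits (degrees/s): [147.25, 147.25, 180, 180, 180, 180, 180].

INTERFACE

Orientations are given as a 3x3 rotation matrix whose columns are the frame's x, y, z axes.
In Python, from cell import ctrl gives the robot as it stands. The module is installed in compiled form; this text tells all that it offers.
- The arm moves only by the tool play_rows, never from a script. Its argument "motion" is a list of rows, each an object with "rotation": the turn, a rotation vector about the tool's x, y, z in degrees, a list of three; "linear": the shift along the tool's x, y, z in cm, a list of three; "grip": the gripper's target within -1 to 1 (shut at 1, half-way at 0, fully open at -1). In form: [{"rotation": [rx, ry, rz], "linear": [x, y, z], "grip": grip}, ...]. A call has 1 to 5 rows; each row is the pose to reach, as a shift and turn from the pose commanded when the call began, along the tool's axes at that moment; what a row does not reach only later rows make up. A row lasts 1/8 s, in which the tool goes at most 62.5 mm and 10.7 degrees, less where a joint would pass 70% of its speed; a pose out of reach is approached as far as the arm can. A call with a gripper value outside its range is refused whole. The fingers move at their own pace and stop on an object; "squeeze" is the grip in N (left out, the last holds). Time passes only in rows, so rows that repeat a pose let the fingers close. It gives the time, the measured TCP pose, the force and the opening at its end, in the units of the state.
- ctrl.observe(): the state, without advancing time (a new reading comes with each control period).
- ctrl.grab_frame(name): name is "side" or "top"; returns (picture, depth): 420x560x3 uint8, blue, green, red; 420x560 float32, m along the optical axis (not along the pixel's ray), 0 where there is no reading.
- ctrl.camera_info(name): a dict with "fovy" (degrees; the focal length in pixels is half the picture's height over the tangent of half this angle, whatever the lens; pixels are square), "cx", "cy" (the principal point, pixels), "origin" and "attitude" of the camera in the world. Camera axes: x right, y down, z forward; pixel columns grow to the right and rows downward; lengths in m; the calibration is good to about 2 mm. A picture is of the moment at which its call begins. camera_info takes no time and is no camera call.
- ctrl.sign_off(): hands the job in, once; it reports no verdict.
The state is a dict: "time_s": time; "joint_pos": joint angles; "qd": joint speeds; "joint_torque": joint torques, N m; "tool_pos": TCP position; "ee_rot": TCP orientation; "wrist_force": force on the tool from outside, world axes, zero at the start; "ft_torque": the same for the moment, N m; "finger_gap": finger opening in m.
Only numpy, scipy, OpenCV 4.12 (cv2) and the standard library are available. Lean on these libraries where they do the work, as an engineer would, in place of code of your own. Each camera call takes 0.05 s, during which the arm holds its last target.

## Working session

There is one attempt and no reset: what is moved stays moved. The work goes in short steps, Python scripts to look and compute and a tool call to move; the robot and the scene stay as the last step left them, time stands still between calls to the robot, and variables do not carry over. Pictures are saved under pics/ and viewed, and the job is handed in when it is done.

Besides the shell and the picture viewer there is one more tool, called by a JSON object that holds its "api" and its "payload". play_rows: Moves the arm, as the interface text tells. Its arguments: {"type":"object","properties":{"motion":{"type":"array"},"squeeze":{"type":"number"}},"required":["motion"]}

```bash
mkdir -p pics; cat > h.py <<'E'
import numpy as np, cv2
from cell import ctrl
def cam(name):
    c=ctrl.camera_info(name); f=210/np.tan(np.radians(c['fovy'])/2)
    return f,c['cx'],c['cy'],np.array(c['origin']),np.array(c['attitude'])
def grab(name,fn):
    im,d=ctrl.grab_frame(name); cv2.imwrite('pics/'+fn+'.png',im); np.savez('pics/'+fn+'.npz',im=im,d=d); return im,d
def cloud(name,d):
    f,cx,cy,o,R=cam(name)
    v,u=np.mgrid[0:d.shape[0],0:d.shape[1]]
    p=np.stack([(u-cx)/f*d,(v-cy)/f*d,d],-1)
    return p@R.T+o
E
python3 - <<'E'
from h import *
print(ctrl.observe())
for n in ('side','top'):
    print(n,ctrl.camera_info(n)); im,d=grab(n,n+'0'); print((d>0).mean())
E
```

```text
{'time_s': 0.0, 'joint_pos': array([64.06808397, 36.05964089,  2.20335139, 86.99251886, -1.54505125,
       57.08210308, -1.14708   ]), 'qd': array([-0.01395939, -0.04075132,  0.06193187, -0.07640501,  0.03851343,
        0.11561328, -0.05861529]), 'joint_torque': array([-2.03314041e-03, -5.49731684e+01,  1.14315011e+00, -1.86639315e+01,
       -5.21993637e-02,  2.36728851e-02,  1.20193026e-04]), 'tool_pos': array([ 0.24496873, -0.60139235,  0.2045656 ]), 'ee_rot': array([[ 9.26126325e-01,  3.77212775e-01, -7.43414629e-04],
       [ 3.77213502e-01, -9.26124827e-01,  1.66679371e-03],
       [-5.97588650e-05, -1.82408757e-03, -9.99998335e-01]]), 'wrist_force': array([-0.30398905, -0.67958967, -0.69722378]), 'ft_torque': array([ 0.01732742,  0.00731978, -0.0273042 ]), 'finger_gap': 0.0937834411601801}
side {'fovy': 44.30739921281958, 'cx': 281.13314543621726, 'cy': 206.04022743982566, 'origin': array([-0.1535814 ,  1.08480935,  0.91916366]), 'attitude': array([[-0.8659959 , -0.26168699,  0.42611151],
       [-0.49952449,  0.49181369, -0.71315818],
       [-0.02294326, -0.83044519, -0.5566277 ]])}
0.9527933673469388
top {'fovy': 54.40837492945951, 'cx': 284.53966017692557, 'cy': 214.53886716821415, 'origin': array([ 0.39197596, -0.05835146,  1.12722138]), 'attitude': array([[-0.01346942, -0.99025416,  0.13861916],
       [-0.99989819,  0.01399225,  0.00279778],
       [-0.0047101 , -0.13856737, -0.99034181]])}
0.9961224489795918
```

View pics/side0.png

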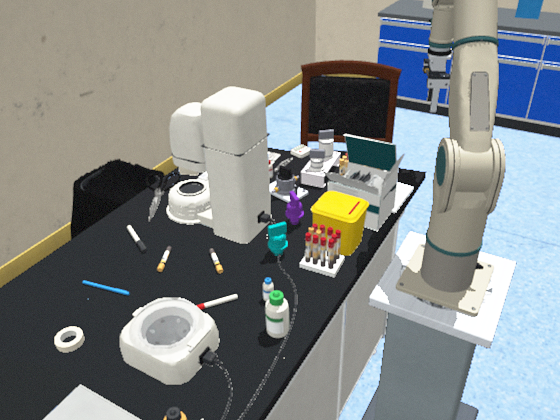

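View pics/top0.png

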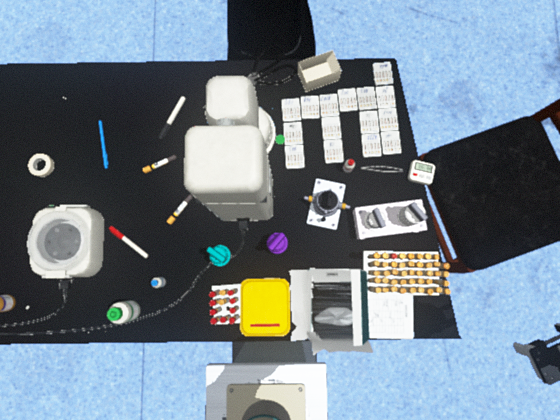

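The top view shows the head with its black plug near (327,203). The rack is at about (390,217), with one capsule near (375,217) and the other near (412,212). A turquoise and a purple decoy sit at (218,255) and (278,243). I'll zoom in on the head and rack.

```bash
python3 - <<'E'
from h import *
a=np.load('pics/top0.npz');im=a['im'];
cv2.imwrite('pics/topz.png',cv2.resize(im[150:260,290:440],None,fx=5.2,fy=5.2,interpolation=cv2.INTER_CUBIC))
b=np.load('pics/side0.npz')['im']
cv2.imwrite('pics/sidez.png',cv2.resize(b[130:230,250:400],None,fx=5.2,fy=5.2,interpolation=cv2.INTER_CUBIC))
P=cloud('top',a['d'])
print(P[175:245:3,300:436:5,2].__mul__(1000).astype(int))
print(P[203,327],P[217,375],P[212,412], P[230,340])
E
```

```text
[[  -3    0    3    4    3   -1    0   -2    0    0    0   -3    0    1
    -1    0    1    0    0    0   -1   -1   18   16   16   15   15 -291]
 [   0   -2    2    0    1   -2    0   -2    0    1    0    0   -3    0
    -1   -2    0   -1    1   -3   -1    0   13   11   15   15   17 -292]
 [   1    0    0    9   15   10   13    0   -3    0    0    0    1   -1
     0    0    0    0   -2    0    1   -3   -2    5   14   15   17 -297]
 [   1   -2    0    9   10 1127    9   12   15    0    0   -1    0   -2
     0   -3   -1    2   -5   -3    3    0    1   -1   -3    0 -327 -296]
 [  -1    0   -6    8    9   13   13    8   11   -3    0   -1    0    0
    -2    3   -2   -1    0   -2    2   -1   -1    0    3    0 -368 -303]
 [  -3    0    0    9    9   59   94   11   11    0    0    1    2   -1
     1   -1   -1   -3    0   -1    0   -1   -1    2    3   -4 -382 -316]
 [   0   -1    2   15   62   65   95   62   10   -2    1   -5    0   -2
    -3    3   -3   -2   -1    1    0   -3   -1    4   -2    0 -391 -319]
 [  -1   34   36   35   68   62   95   66    9    1   -4    0   -2   -2
     0   -3  
[... 1832 characters left out ...]
   2    2    0    2   -1   -2   44   43
    44   44   47   -1    1   -2   -3    1    1   -2    0   -1    0   -1]
 [  -1   -5   -1   -1    2    0    0    2    1   -1    0    0    7    0
     0    0    0    0    4   -3   -1    2   -1    4    3   -1   -2    1]
 [  -1   -3    3    3    2    0    0    3    0    3   -1   -1   -1    0
     0    0 1127   -2   -2    1    3   -1    0    0   -2   -1    0   -1]
 [   0   -4   -4   -2   -1   -2   -2    1    0   -4    0   -3    0    0
     1    0    2    0    1    0    0   -1    0    0   -1    0    0    1]]
[ 0.56419919 -0.16419318  0.09827172] [ 0.52633456 -0.28476797  0.09913531] [ 0.53481279 -0.37258215  0.12029653] [ 0.50445917 -0.20831865 -0.00109521]
```

View pics/topz.png

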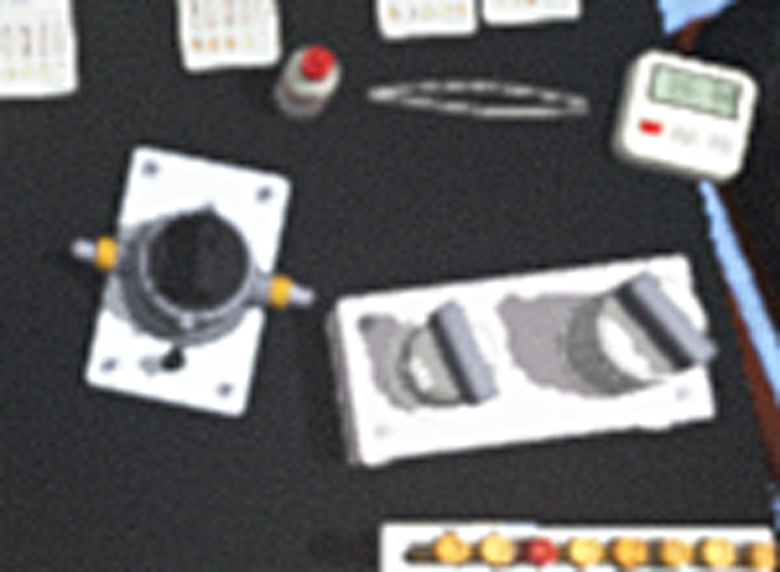

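View pics/sidez.png

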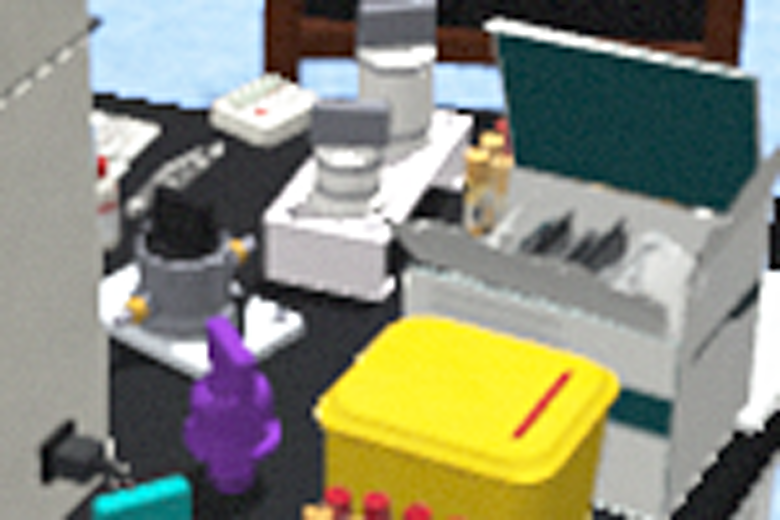

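The short capsule is the left one in the top view, with its top at about 115 mm. The long one is on the right at about 146 mm. Next I'll measure the head, plug and capsule.

```bash
cat >> h.py <<'E'
def onplane(name,uv,z):
    f,cx,cy,o,R=cam(name); uv=np.atleast_2d(uv).astype(float)
    r=np.stack([(uv[:,0]-cx)/f,(uv[:,1]-cy)/f,np.ones(len(uv))],1)@R.T
    return o+r*((z-o[2])/r[:,2])[:,None]
def proj(name,p):
    f,cx,cy,o,R=cam(name); q=(np.atleast_2d(p)-o)@R
    return np.stack([q[:,0]/q[:,2]*f+cx,q[:,1]/q[:,2]*f+cy],1)
def rect(P):
    r=cv2.minAreaRect((P[:,:2]*1000).astype(np.float32)); return r
def pca(P):
    c=P.mean(0); w,v=np.linalg.eigh(np.cov((P-c)[:,:2].T)); a=np.degrees(np.arctan2(v[1,1],v[0,1])); return c,((a+90)%180)-90,np.sqrt(12*w)
E
python3 - <<'E'
from h import *
for n in ('top','side'):
    a=np.load(f'pics/{n}0.npz');im=a['im'].astype(int);d=a['d'];P=cloud(n,d)
    z=P[...,2]
    def box(x0,x1,y0,y1,z0,z1): return (P[...,0]>x0)&(P[...,0]<x1)&(P[...,1]>y0)&(P[...,1]<y1)&(z>z0)&(z<z1)
    print(n)
    for nm,b in dict(plate=(.46,.66,-.24,-.1,.006,.020),flange=(.5,.63,-.22,-.11,.055,.075),fin=(.5,.63,-.22,-.11,.085,.105),
       wing=(.46,.62,-.34,-.235,.1055,.125),collar=(.46,.62,-.34,-.235,.049,.058), rack=(.42,.65,-.46,-.2,.038,.0495),lwing=(.46,.62,-.43,-.33,.137,.155)).items():
        m=box(*b); Q=P[m]
        if len(Q)<5: continue
        c,ang,L=pca(Q); h,w=np.histogram(z[m],5)
        print(nm,len(Q),'mean',Q.mean(0).round(4),'rect',[np.round(x,1) for x in rect(Q)],'pca',round(ang,1),L.round(4))
        if nm=='plate':
            print('corners',cv2.boxPoints(rect(Q)).round(0).tolist())
# plate by colour, contour onto z=12
im=np.load('pics/top0.npz')['im']
m=((im.min(2)>190)).astype(np.uint8); m[:, :300]=0; m[:,350:]=0; m[:175]=0; m[235:]=0
cs,_=cv2.findContours(m,cv2.RETR_EXTERNAL,cv2.CHAIN_APPROX_NONE); 
pts=np.concatenate([c for c in cs if len(c)>15])[:,0]
Q=onplane('top',pts,.012); print('plate contour',rect(Q), cv2.boxPoints(rect(Q)).tolist(), len(pts))
E
```

```text
top
plate 812 mean [ 0.5751 -0.168   0.0117] rect [array([ 552.4, -163.6]), array([ 84. , 188.7]), np.float64(76.9)] pca -12.9 [0.094  0.1604]
corners [[451.0, -183.0], [635.0, -226.0], [654.0, -144.0], [470.0, -101.0]]
flange 318 mean [ 0.575  -0.1682  0.0646] rect [array([ 577.9, -169.1]), array([58.6, 59. ]), np.float64(19.2)] pca 83.8 [0.0545 0.0579]
fin 82 mean [ 0.5774 -0.1691  0.0952] rect [array([ 578.1, -169.3]), array([12.1, 42.9]), np.float64(86.5)] pca -6.0 [0.0125 0.0431]
wing 123 mean [ 0.524  -0.2915  0.1143] rect [array([ 523.9, -292.5]), array([50.1, 14.4]), np.float64(21.5)] pca 22.3 [0.0145 0.0507]
collar 101 mean [ 0.5222 -0.282   0.0513] rect [array([ 527.8, -294.5]), array([74.5, 88.6]), np.float64(3.8)] pca 60.6 [0.0714 0.0762]
rack 1217 mean [ 0.5253 -0.3238  0.0452] rect [array([ 498.5, -316.9]), array([159.9, 227. ]), np.float64(1.0)] pca 89.8 [0.1043 0.1808]
lwing 133 mean [ 0.5337 -0.3808  0.144 ] rect [array([ 534.2, -381.3]), array([51.2, 14.5]), np.float64(38.1)] pca 38.7 [0.0144 0.0512]
side
plate 227 mean [ 0.5617 -0.1561  0.0122] rect [array([ 545.3,
[... 544 characters left out ...]
68 0.0527]
collar 59 mean [ 0.515  -0.2802  0.0522] rect [array([ 517. , -295.3]), array([71.2, 74. ]), np.float64(4.3)] pca 31.6 [0.0399 0.07  ]
rack 330 mean [ 0.5134 -0.3064  0.0448] rect [array([ 533.1, -322.2]), array([164.7, 176.7]), np.float64(30.0)] pca 80.3 [0.0862 0.1928]
lwing 57 mean [ 0.5324 -0.378   0.1427] rect [array([ 533.7, -379.1]), array([49.9, 22.8]), np.float64(33.9)] pca 38.2 [0.0189 0.0536]
plate contour ((577.4553833007812, -169.64683532714844), (82.90262603759766, 128.95213317871094), 77.00066375732422) [[505.3076171875, -195.53262329101562], [630.955078125, -224.53909301757812], [649.6031494140625, -143.76104736328125], [523.9556884765625, -114.75457763671875]] 194
```

Head: centre (0.577, -0.170), yaw about -13°. Fin: (0.578, -0.169), yaw about -5°. Capsule: (0.524, -0.2915), yaw about 22°. Before moving I'll map the obstacle heights.

```bash
python3 - <<'E'
from h import *
H=np.full((16,22),-1.)
for n in ('top','side'):
    P=cloud(n,np.load(f'pics/{n}0.npz')['d']).reshape(-1,3)
    P=P[(P[:,2]<.7)]
    ix=np.floor((P[:,0]-.1)/.04).astype(int); iy=np.floor((P[:,1]+.6)/.04).astype(int)
    ok=(ix>=0)&(ix<16)&(iy>=0)&(iy<22)
    np.maximum.at(H,(ix[ok],iy[ok]),P[ok,2])
print('cols y',(np.arange(22)*.04-.6).round(2))
for i in range(15,-1,-1): print(round(.1+.04*i,2),(H[i]*1000).astype(int))
# side view: base of dispenser near head
P=cloud('side',np.load('pics/side0.npz')['d']); 
m=(P[...,2]>.12)&(P[...,0]>.45)&(P[...,0]<.75)&(P[...,1]>-.12)&(P[...,1]<.05)&(P[...,2]<.6)
print(np.percentile(P[m][:,1],[0.5,5]),np.percentile(P[m][:,0],[1,99]),len(P[m]))
P=cloud('top',np.load('pics/top0.npz')['d']); 
m=(P[...,2]>.12)&(P[...,0]>.45)&(P[...,0]<.75)&(P[...,1]>-.12)&(P[...,1]<.1)&(P[...,2]<.6)
print(np.percentile(P[m][:,1],[.5,5]),np.percentile(P[m][:,0],[1,99]),len(P[m]))
E
```

```text
cols y [-0.6  -0.56 -0.52 -0.48 -0.44 -0.4  -0.36 -0.32 -0.28 -0.24 -0.2  -0.16
 -0.12 -0.08 -0.04  0.    0.04  0.08  0.12  0.16  0.2   0.24]
0.7 [ -285 -1000 -1000 -1000     5     8    10     8     8     9     9     6
     9    89    86   360   361   361    35     5     5    20]
0.66 [ -287 -1000 -1000    23    22     7    11    10    61    65    11     4
     8    11   400   406   400   404   290     6     5    12]
0.62 [ -305 -1000 -1000    22    23    17     4     6     6    16    15    19
     4     3   415   417   417   417   413     4     5     5]
0.58 [-1000 -1000 -1000     3    45     7     6     7     6    18   102    90
    42     3   415   417   417   417   412     4    18     5]
0.54 [-1000 -1000 -1000     3   116   149   147   118   116    57    99    90
    39     4   416   417   417   416   411     7    19    17]
0.5 [-1000 -1000 -1000     3   144   149   120   119   114    11    40    44
    14     5   402   413   410   410   401     4     5    17]
0.46 [-1000 -1000 -1000     3    48    50    51   119    51     6     6     6
     4   102   106     5    59    66    64
[... 555 characters left out ...]
 110     5     9    11]
0.26 [558 563   6   4   5  10   8   8 161 246 246 131 174 181 139 141 139 112
 112   4   8   9]
0.22 [562 563 348   6   4  13   9   8 193 244 247 200 200 176 138 138 136  16
  18   7   6   6]
0.18 [560 348 348   3   5  11  10   9 202 204 202 203 203   3   4   3   4   3
   4   3   5   5]
0.14 [-1000 -1000 -1000 -1000 -1000 -1000 -1000 -1000 -1000 -1000 -1000     3
     3     4     5     4     4     4     4     0 -1000 -1000]
0.1 [-1000 -1000 -1000 -1000 -1000 -1000 -1000 -1000 -1000 -1000   651   652
    15    14    15    13    17    14     5     0 -1000 -1000]
[-0.00963406 -0.00187469] [0.53206067 0.73578879] 1377
[-0.02154278 -0.0168949 ] [0.53483701 0.74700067] 7669
```

```bash
python3 - <<'E'
from h import *
P=cloud('top',np.load('pics/top0.npz')['d'])
z=P[...,2]
m=(z>.1)&(z<.3)&(P[...,0]<.45)&(P[...,0]>.25)&(P[...,1]>-.25)&(P[...,1]<-.1)
for lo,hi in((.1,.14),(.14,.2),(.2,.26)):
    q=P[m&(z>lo)&(z<hi)]; print(lo,len(q),np.percentile(q[:,0],[98,99.5]),np.percentile(q[:,1],[1,99]))
print('cards bottom edge',onplane('top',[(323,163),(342,162),(285,168),(303,166)],0.002))
m=(z>.03)&(z<.08)&(P[...,0]>.64)&(P[...,0]<.72)&(P[...,1]>-.3)&(P[...,1]<-.18); q=P[m];print('dropper',q.min(0),q.max(0),q.mean(0))
print(onplane('top',[(269,152),(269,130)],.09))
b=np.load('pics/side0.npz')['im']
cv2.imwrite('pics/hand.png',cv2.resize(b[0:140,380:520],None,fx=4,fy=4,interpolation=cv2.INTER_CUBIC))
t=np.load('pics/top0.npz')['im']
cv2.imwrite('pics/spot.png',cv2.resize(t[110:215,260:400],None,fx=5,fy=5,interpolation=cv2.INTER_CUBIC))
E
```

```text
0.1 1599 [0.38723901 0.39288803] [-0.24846213 -0.10783141]
0.14 444 [0.39300467 0.39532362] [-0.24764408 -0.10016179]
0.2 813 [0.39147804 0.39367401] [-0.2275243  -0.19596312]
cards bottom edge [[ 0.69518748 -0.16598076  0.002     ]
 [ 0.69730317 -0.21980056  0.002     ]
 [ 0.68224976 -0.05826234  0.002     ]
 [ 0.68730441 -0.10923107  0.002     ]]
dropper [ 0.66789794 -0.24656617  0.03047691] [ 0.69406834 -0.22025222  0.06594227] [ 0.6778836  -0.23216896  0.04955985]
[[ 0.70317702 -0.01693669  0.09      ]
 [ 0.76311752 -0.01742811  0.09      ]]
```

View pics/hand.png

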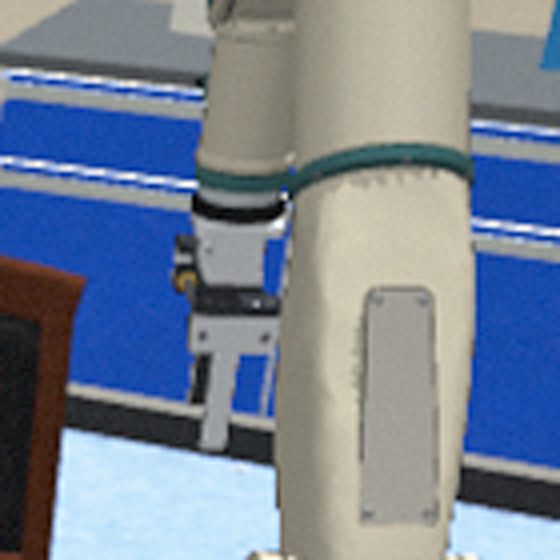

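View pics/spot.png

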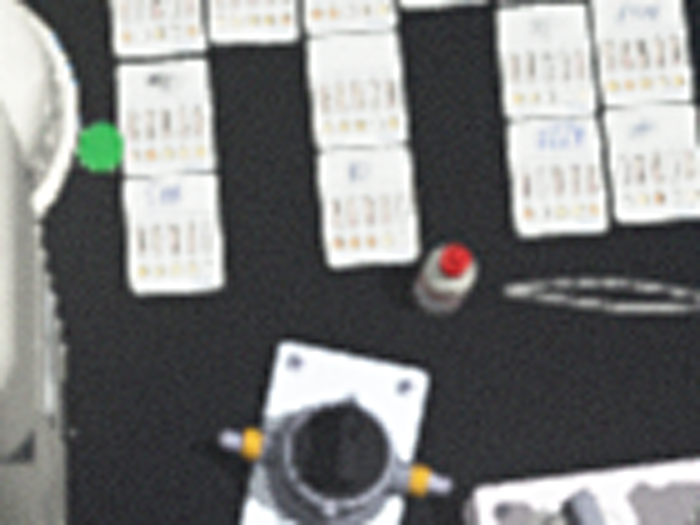

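```bash
cat >> h.py <<'E'
from scipy.spatial.transform import Rotation as Ro
def st():
    s=ctrl.observe(); R=np.array(s['ee_rot']); p=np.array(s['tool_pos'])
    print('t %.2f'%s['time_s'],'p',p.round(4),'yawY %.2f'%np.degrees(np.arctan2(R[1,1],R[0,1])),'tilt',R[:2,2].round(4),'F',np.round(s['wrist_force'],2),'T',np.round(s['ft_torque'],2),'gap %.4f'%s['finger_gap'],'q',np.round(s['joint_pos'],1))
    return p,R
def Rdown(yawY):
    a=np.radians(yawY); y=np.array([np.cos(a),np.sin(a),0]); z=np.array([0,0,-1.]); return np.stack([np.cross(y,z),y,z],1)
def to(p,yawY,p0=None,R0=None):
    "linear cm / rot deg from (p0,R0) to p,yawY"
    if p0 is None: p0,R0=st()
    Rt=Rdown(yawY)
    print('lin cm',(R0.T@(np.array(p)-p0)*100).round(2),'rot',np.degrees(Ro.from_matrix(R0.T@Rt).as_rotvec()).round(2))
    return np.array(p),Rt
E
python3 - <<'E'
from h import *
a=to([.42,-.43,.27],-17)
a=to([.52,-.25,.27],34,*a)
a=to([.578,-.169,.20],85,*a)
E
```

```text
t 0.10 p [ 0.245  -0.6014  0.2047] yawY -67.84 tilt [-0.0007  0.0015] F [ 0.19 -0.09 -0.1 ] T [ 0.04 -0.    0.03] gap 0.0939 q [64.1 36.1  2.2 87.  -1.5 57.1 -1.1]
lin cm [22.67 -9.29 -6.52] rot [-9.000e-02 -4.000e-02 -5.084e+01]
lin cm [20.14  4.3   0.  ] rot [  0.   0. -51.]
lin cm [3.47 9.34 7.  ] rot [  0.   0. -51.]
```

{"api": "play_rows", "payload": {"motion": [{"rotation":[0,0,-10.2],"linear":[3.0,-1.2,-4.0],"grip":0.2},{"rotation":[0,0,-20.4],"linear":[8.0,-3.2,-6.5],"grip":0.2},{"rotation":[0,0,-30.6],"linear":[13.0,-5.3,-6.5],"grip":0.2},{"rotation":[0,0,-40.8],"linear":[18.0,-7.4,-6.5],"grip":0.2},{"rotation":[0,0,-51],"linear":[22.7,-9.3,-6.5],"grip":0.2}]}}

```text
time_s: 0.72
tool_pos: [0.4214, -0.4285, 0.2703]
ee_rot: [[0.284, 0.959, -0.0], [0.959, -0.284, 0.0], [0.0, -0.0, -1.0]]
wrist_force: [-0.4, 0.1, -0.2]
finger_gap: 0.0474
```

{"api": "play_rows", "payload": {"motion": [{"rotation":[0,0,-10.2],"linear":[4.0,0.9,0],"grip":0.2},{"rotation":[0,0,-20.4],"linear":[8.0,1.7,0],"grip":0.2},{"rotation":[0,0,-30.6],"linear":[12.0,2.6,0],"grip":0.2},{"rotation":[0,0,-40.8],"linear":[16.0,3.4,0],"grip":0.2},{"rotation":[0,0,-51],"linear":[20.1,4.3,0],"grip":0.2}]}}

```text
time_s: 1.35
tool_pos: [0.5199, -0.2492, 0.2702]
ee_rot: [[-0.566, 0.824, -0.001], [0.824, 0.566, 0.0], [0.0, -0.0, -1.0]]
wrist_force: [-0.0, 0.2, -0.1]
finger_gap: 0.0382
```

```bash
python3 - <<'E'
from h import *
to([.578,-.169,.20],85)
to([.578,-.169,.10],85)
E
```

```text
t 1.35 p [ 0.5199 -0.2492  0.2702] yawY 34.47 tilt [-0.0006  0.0001] F [-0.01  0.16 -0.13] T [ 0.   -0.14  0.  ] gap 0.0382 q [ 40.4  28.  -27.   93.6  14.   61.8  43.9]
lin cm [3.32 9.33 7.02] rot [-2.000e-02 -4.000e-02 -5.053e+01]
t 1.35 p [ 0.5199 -0.2492  0.2702] yawY 34.47 tilt [-0.0006  0.0001] F [-0.01  0.16 -0.13] T [ 0.   -0.14  0.  ] gap 0.0382 q [ 40.4  28.  -27.   93.6  14.   61.8  43.9]
lin cm [ 3.32  9.34 17.02] rot [-2.000e-02 -4.000e-02 -5.053e+01]
```

{"api": "play_rows", "payload": {"motion": [{"rotation":[0,0,-10.2],"linear":[0.7,1.9,1.0],"grip":0.2},{"rotation":[0,0,-20.4],"linear":[1.4,3.8,2.5],"grip":0.2},{"rotation":[0,0,-30.6],"linear":[2.1,5.7,4.5],"grip":0.2},{"rotation":[0,0,-40.8],"linear":[2.8,7.5,6.5],"grip":0.2},{"rotation":[0,0,-50.5],"linear":[3.3,9.3,8.0],"grip":0.2}]}}

```text
time_s: 1.98
tool_pos: [0.5778, -0.1702, 0.1892]
ee_rot: [[-0.996, 0.087, -0.002], [0.087, 0.996, 0.0], [0.002, 0.0, -1.0]]
wrist_force: [-0.3, -0.9, -1.0]
finger_gap: 0.0378
```

```bash
python3 - <<'E'
from h import *
im,d=grab('top','t1'); grab('side','s1')
to([.578,-.169,.073],85)
t=im;cv2.imwrite('pics/t1z.png',cv2.resize(t[140:250,270:420],None,fx=5,fy=5,interpolation=cv2.INTER_CUBIC))
t=np.load('pics/s1.npz')['im'];cv2.imwrite('pics/s1z.png',cv2.resize(t[100:240,230:400],None,fx=4,fy=4,interpolation=cv2.INTER_CUBIC))
E
```

```text
t 2.08 p [ 0.5778 -0.1684  0.1886] yawY 84.86 tilt [-0.0027  0.003 ] F [-0.07 -1.1  -0.47] T [-0.02 -0.09  0.01] gap 0.0373 q [ 36.7  37.5 -38.   95.1  26.4  56.8  74.5]
lin cm [-0.06 -0.09 11.55] rot [ 0.16 -0.17 -0.14]
```

View pics/t1z.png

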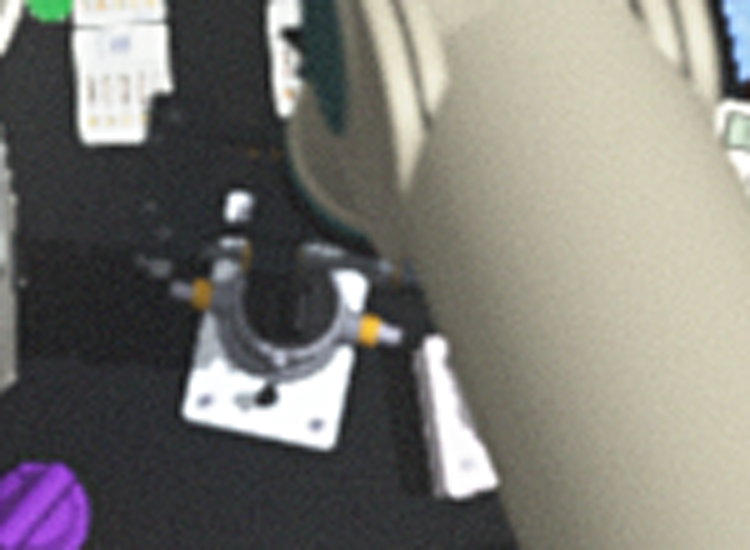

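View pics/s1z.png

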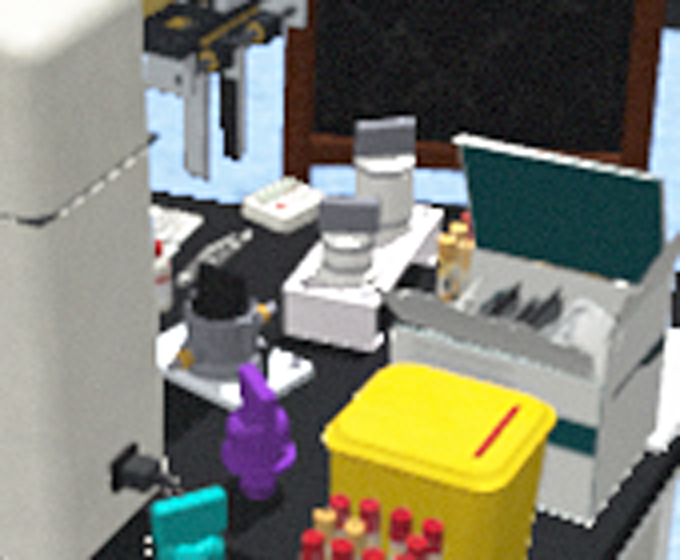

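{"api": "play_rows", "payload": {"motion": [{"rotation":[0.1,-0.1,0],"linear":[0,0,4.5],"grip":0.2},{"rotation":[0.1,-0.1,0],"linear":[0,0,8.5],"grip":0.2},{"rotation":[0.1,-0.1,0],"linear":[0,0,11.0],"grip":0.2},{"rotation":[0.1,-0.1,0],"linear":[0,0,11.8],"grip":0.2},{"rotation":[0.1,-0.1,0],"linear":[0,0,11.8],"grip":0.2}]}}

```text
time_s: 2.7
tool_pos: [0.5783, -0.1713, 0.0729]
ee_rot: [[-0.995, 0.095, 0.002], [0.095, 0.995, -0.002], [-0.002, -0.002, -1.0]]
wrist_force: [-0.1, 0.6, 0.3]
finger_gap: 0.0374
```

```bash
python3 - <<'E'
from h import *
im,d=grab('top','t2'); s,_=grab('side','s2')
to([.578,-.169,.071],85)
a=cv2.resize(im[160:230,290:370],None,fx=5,fy=5,interpolation=cv2.INTER_CUBIC)
b=cv2.resize(s[130:200,260:340],None,fx=5,fy=5,interpolation=cv2.INTER_CUBIC)
cv2.imwrite('pics/ts2.png',np.hstack([a,b]))
E
```

```text
t 2.80 p [ 0.5791 -0.1711  0.0738] yawY 84.60 tilt [ 0.0036 -0.0025] F [ 0.24 -0.26  0.84] T [ 0.05 -0.14  0.  ] gap 0.0376 q [ 33.4  45.2 -32.5 100.7  33.5  43.9  68.4]
lin cm [0.13 0.2  0.28] rot [-0.13  0.22 -0.4 ]
```

View pics/ts2.png

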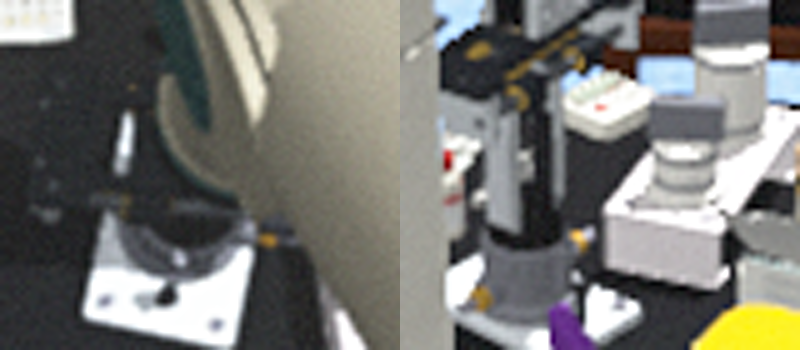

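The side view shows the two fingers straddling the black fin, just above the flange. I'll close on it.

{"api": "play_rows", "payload": {"motion": [{"rotation":[0,0,0],"linear":[0,0.15,0.25],"grip":0.2},{"rotation":[0,0,0],"linear":[0,0.15,0.25],"grip":1},{"rotation":[0,0,0],"linear":[0,0.15,0.25],"grip":1},{"rotation":[0,0,0],"linear":[0,0.15,0.25],"grip":1},{"rotation":[0,0,0],"linear":[0,0.15,0.25],"grip":1}], "squeeze": 15}}

```text
time_s: 3.42
tool_pos: [0.5784, -0.1694, 0.0701]
ee_rot: [[-0.996, 0.093, 0.002], [0.093, 0.996, -0.002], [-0.002, -0.002, -1.0]]
wrist_force: [0.4, -0.6, 0.6]
finger_gap: 0.0119
```

```bash
python3 - <<'E'
from h import *
st()
E
```

```text
t 3.42 p [ 0.5784 -0.1694  0.0701] yawY 84.66 tilt [ 0.0017 -0.002 ] F [ 0.42 -0.59  0.64] T [ 0.08 -0.03 -0.02] gap 0.0119 q [ 33.2  45.4 -32.3 100.9  33.7  43.6  68.2]
```

{"api": "play_rows", "payload": {"motion": [{"rotation":[0,0,0],"linear":[0,0,-1.5],"grip":1},{"rotation":[0,0,0],"linear":[0,0,-3.5],"grip":1},{"rotation":[0,0,0],"linear":[0,0,-6],"grip":1},{"rotation":[0,0,0],"linear":[0,0,-9],"grip":1},{"rotation":[0,0,0],"linear":[0,0,-10],"grip":1}]}}

```text
time_s: 4.05
tool_pos: [0.5796, -0.169, 0.173]
ee_rot: [[-0.996, 0.093, 0.006], [0.093, 0.996, -0.003], [-0.006, -0.002, -1.0]]
wrist_force: [0.3, -0.3, -0.3]
finger_gap: 0.012
```

```bash
python3 - <<'E'
from h import *
im,d=grab('top','t3'); s,_=grab('side','s3')
to([.688,-.145,.16],85)
a=cv2.resize(im[160:230,290:370],None,fx=5,fy=5,interpolation=cv2.INTER_CUBIC)
b=cv2.resize(s[100:200,240:340],None,fx=4,fy=4,interpolation=cv2.INTER_CUBIC)[:350]
cv2.imwrite('pics/ts3.png',np.hstack([a,b]))
E
```

```text
t 4.15 p [ 0.5789 -0.1692  0.1716] yawY 84.65 tilt [ 0.0042 -0.0027] F [ 0.35 -0.34 -0.38] T [ 0.01 -0.19  0.02] gap 0.0122 q [ 36.2  38.3 -37.2  96.5  27.6  54.4  73.2]
lin cm [-10.63   3.43   1.2 ] rot [-0.13  0.26 -0.35]
```

View pics/ts3.png

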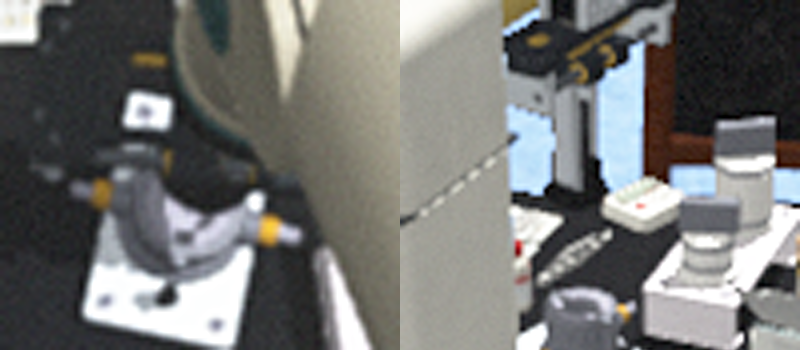

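The plug is out and held. Next I'll carry it over to the free spot at (0.688, -0.145).

{"api": "play_rows", "payload": {"motion": [{"rotation":[0,0,0],"linear":[-2.5,0.8,0],"grip":1},{"rotation":[0,0,0],"linear":[-6,2,0.5],"grip":1},{"rotation":[0,0,0],"linear":[-9.5,3.1,1.5],"grip":1},{"rotation":[0,0,0],"linear":[-10.6,3.4,4],"grip":1},{"rotation":[0,0,0],"linear":[-10.6,3.4,7],"grip":1}]}}

```text
time_s: 4.78
tool_pos: [0.6875, -0.1443, 0.0981]
ee_rot: [[-0.996, 0.092, 0.001], [0.092, 0.996, -0.001], [-0.001, -0.001, -1.0]]
wrist_force: [0.2, -0.5, -0.2]
finger_gap: 0.0119
```

{"api": "play_rows", "payload": {"motion": [{"rotation":[0,0,0],"linear":[0,0,3],"grip":1},{"rotation":[0,0,0],"linear":[0,0,5],"grip":1},{"rotation":[0,0,0],"linear":[0,0,6.5],"grip":1},{"rotation":[0,0,0],"linear":[0,0,7.2],"grip":1},{"rotation":[0,0,0],"linear":[0,0,7.2],"grip":1}]}}

```text
time_s: 5.4
tool_pos: [0.6872, -0.1454, 0.0282]
ee_rot: [[-0.996, 0.093, 0.002], [0.093, 0.996, -0.002], [-0.002, -0.002, -1.0]]
wrist_force: [0.7, 0.0, 0.5]
finger_gap: 0.0119
```

```bash
python3 - <<'E'
from h import *
to([.688,-.145,.018],85)
s,_=grab('side','s4'); im,d=grab('top','t4')
a=cv2.resize(im[130:230,280:380],None,fx=4,fy=4,interpolation=cv2.INTER_CUBIC)
b=cv2.resize(s[130:230,220:320],None,fx=4,fy=4,interpolation=cv2.INTER_CUBIC)
cv2.imwrite('pics/ts4.png',np.hstack([a,b]))
E
```

```text
t 5.40 p [ 0.6872 -0.1454  0.0282] yawY 84.66 tilt [ 0.0017 -0.0019] F [0.66 0.04 0.49] T [ 0.07 -0.14  0.07] gap 0.0119 q [ 26.1  55.1 -31.4  84.4  34.   50.1  68.2]
lin cm [-0.07  0.05  1.02] rot [-0.1   0.11 -0.34]
```

View pics/ts4.png

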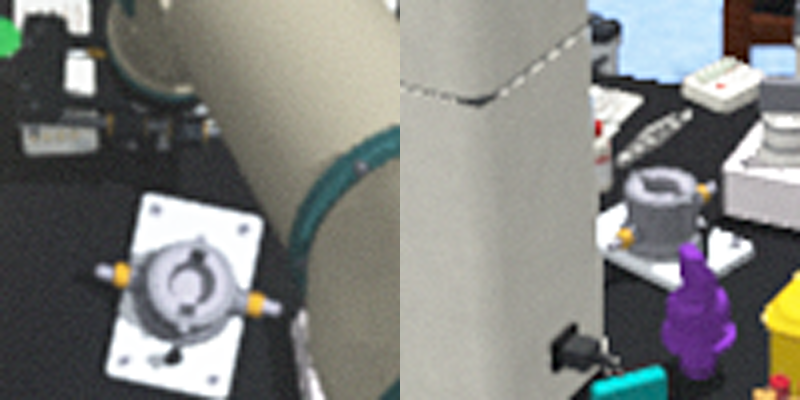

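{"api": "play_rows", "payload": {"motion": [{"rotation":[0,0,0],"linear":[0,0,0.6],"grip":1},{"rotation":[0,0,0],"linear":[0,0,0.9],"grip":1},{"rotation":[0,0,0],"linear":[0,0,1.0],"grip":1},{"rotation":[0,0,0],"linear":[0,0,1.05],"grip":1},{"rotation":[0,0,0],"linear":[0,0,1.05],"grip":1}]}}

```text
time_s: 6.12
tool_pos: [0.6869, -0.1455, 0.0181]
ee_rot: [[-0.996, 0.093, 0.001], [0.093, 0.996, -0.002], [-0.001, -0.002, -1.0]]
wrist_force: [-2.4, 0.5, 4.9]
finger_gap: 0.0118
```

```bash
python3 - <<'E'
from h import *
st()
# mouth measurement in t4: rim outline
im=np.load('pics/t4.npz')['im']; P=cloud('top',np.load('pics/t4.npz')['d'])
z=P[...,2]
m=(z>.055)&(z<.07)&(P[...,0]>.53)&(P[...,0]<.63)&(P[...,1]>-.215)&(P[...,1]<-.13)
mm=m.astype(np.uint8); cs,_=cv2.findContours(mm,cv2.RETR_EXTERNAL,cv2.CHAIN_APPROX_NONE); c=max(cs,key=cv2.contourArea)[:,0]
Q=onplane('top',c,.062)[:,:2]
A=np.c_[2*Q,np.ones(len(Q))]; s=np.linalg.lstsq(A,(Q**2).sum(1),rcond=None)[0]; print('circle',s[:2],np.sqrt(s[2]+s[0]**2+s[1]**2),len(Q))
m=((im.min(2)>190)).astype(np.uint8); m[:, :300]=0; m[:,350:]=0; m[:175]=0; m[235:]=0
cs,_=cv2.findContours(m,cv2.RETR_EXTERNAL,cv2.CHAIN_APPROX_NONE)
for c in cs:
    if len(c)>15: print('plate',rect(onplane('top',c[:,0],.012)))
cv2.imwrite('pics/mouth.png',cv2.resize(im[175:235,297:360],None,fx=9,fy=9,interpolation=cv2.INTER_CUBIC))
E
```

```text
t 6.12 p [ 0.6869 -0.1455  0.0181] yawY 84.66 tilt [ 0.0013 -0.0022] F [-2.4   0.47  4.85] T [ 0.09  0.53 -0.02] gap 0.0118 q [ 26.   55.8 -31.   84.6  34.4  49.2  67.9]
circle [ 0.57720538 -0.16951129] 0.02926064638686971 66
plate ((541.9847412109375, -161.2250213623047), (83.75420379638672, 56.72911834716797), 77.79426574707031)
plate ((602.3656616210938, -175.3100128173828), (83.06046295166016, 77.74192810058594), 76.77734375)
```

View pics/mouth.png

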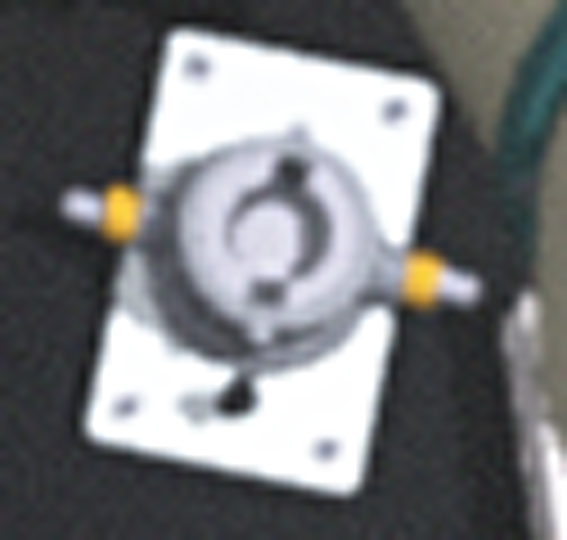

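The mouth is in view: the notches point along the plate's long axis (yaw about -13°), and the rim circle centre is (0.5772, -0.1695), r 29 mm. The plug is standing on the worktop (5 N contact), so I'll release it and rise.

{"api": "play_rows", "payload": {"motion": [{"rotation":[0,0,0],"linear":[0,0,-0.05],"grip":0.4},{"rotation":[0,0,0],"linear":[0,0,-0.05],"grip":0.4},{"rotation":[0,0,0],"linear":[0,0,-0.1],"grip":0.4},{"rotation":[0,0,0],"linear":[0,0,-0.1],"grip":0.4},{"rotation":[0,0,0],"linear":[0,0,-2],"grip":0.4}]}}

```text
time_s: 6.75
tool_pos: [0.6858, -0.1453, 0.0367]
ee_rot: [[-0.996, 0.093, -0.002], [0.093, 0.996, -0.001], [0.001, -0.002, -1.0]]
wrist_force: [0.5, 0.2, -0.1]
finger_gap: 0.0282
```

{"api": "play_rows", "payload": {"motion": [{"rotation":[0,0,0],"linear":[0,0,-3],"grip":0.4},{"rotation":[0,0,0],"linear":[0,0,-8],"grip":0.4},{"rotation":[0,0,0],"linear":[0,0,-14],"grip":0.4},{"rotation":[0,0,0],"linear":[0,0,-19],"grip":0.4},{"rotation":[0,0,0],"linear":[0,0,-19],"grip":0.4}]}}

```text
time_s: 7.38
tool_pos: [0.6899, -0.1445, 0.2345]
ee_rot: [[-0.996, 0.093, 0.012], [0.093, 0.996, -0.003], [-0.012, -0.002, -1.0]]
wrist_force: [0.3, -0.1, -0.0]
finger_gap: 0.0281
```

```bash
python3 - <<'E'
from h import *
im,d=grab('top','t5'); s,_=grab('side','s5')
P=cloud('top',d); z=P[...,2]
m=(z>.03)&(z<.055)&(P[...,0]>.64)&(P[...,0]<.74)&(P[...,1]>-.19)&(P[...,1]<-.1); q=P[m]
print('plug',len(q), q.mean(0) if len(q) else '')
a=to([.60,-.24,.25],97)
to([.524,-.2915,.20],111.5,*a)
a=cv2.resize(im[130:230,280:380],None,fx=4,fy=4,interpolation=cv2.INTER_CUBIC)
b=cv2.resize(s[100:200,240:340],None,fx=4,fy=4,interpolation=cv2.INTER_CUBIC)
cv2.imwrite('pics/ts5.png',np.hstack([a,b]))
E
```

```text
plug 74 [ 0.68552863 -0.14455362  0.04248725]
t 7.47 p [ 0.6869 -0.145   0.229 ] yawY 84.66 tilt [ 0.0032 -0.0025] F [-0.05 -0.35 -0.41] T [ 0.05 -0.16 -0.  ] gap 0.0282 q [ 28.2  43.3 -37.   75.3  26.2  69.7  74.5]
lin cm [  7.76 -10.27  -2.1 ] rot [ -0.15   0.18 -12.33]
lin cm [ 8.17 -4.19  5.  ] rot [  0.    0.  -14.5]
```

View pics/ts5.png

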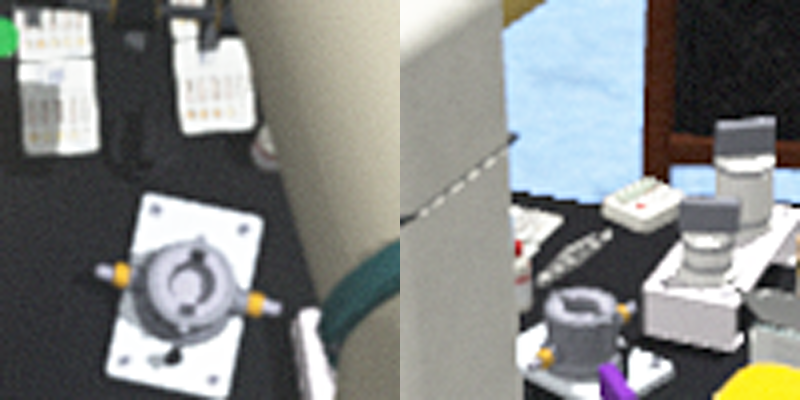

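The plug is standing at (0.6855, -0.1446), top about 45 mm, and has been let go. Next I'll go over to the short capsule.

{"api": "play_rows", "payload": {"motion": [{"rotation":[0,0,-5],"linear":[3.0,-3.2,0],"grip":0.2},{"rotation":[0,0,-11],"linear":[6.5,-7.0,0],"grip":0.2},{"rotation":[0,0,-18],"linear":[10.0,-10.8,0.5],"grip":0.2},{"rotation":[0,0,-24],"linear":[13.2,-14.3,1],"grip":0.2},{"rotation":[0,0,-27.3],"linear":[14.9,-16.1,2],"grip":0.2}]}}

```text
time_s: 8.1
tool_pos: [0.5201, -0.2939, 0.2061]
ee_rot: [[-0.928, -0.373, -0.002], [-0.373, 0.928, -0.002], [0.002, -0.001, -1.0]]
wrist_force: [0.3, 1.1, 0.6]
finger_gap: 0.0376
```

```bash
python3 - <<'E'
from h import *
s,d=grab('side','s6'); im,dt=grab('top','t6')
to([.524,-.2915,.091],112)
b=cv2.resize(s[80:210,270:410],None,fx=5,fy=5,interpolation=cv2.INTER_CUBIC)
cv2.imwrite('pics/s6z.png',b)
cv2.imwrite('pics/t6z.png',cv2.resize(im[140:260,280:440],None,fx=5,fy=5,interpolation=cv2.INTER_CUBIC))
E
```

```text
t 8.20 p [ 0.5191 -0.2943  0.2051] yawY 111.68 tilt [-0.0047 -0.0013] F [-0.33 -0.6  -0.05] T [ 0.08 -0.11 -0.01] gap 0.0377 q [ 54.1  38.  -45.7  94.8  30.5  60.6 110.6]
lin cm [-0.62  0.08 11.4 ] rot [ 0.03 -0.28 -0.32]
```

View pics/s6z.png

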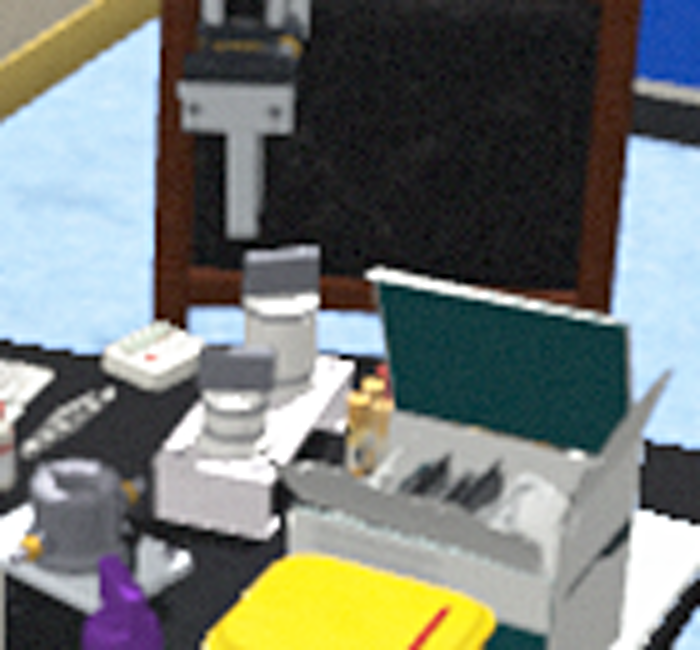

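View pics/t6z.png

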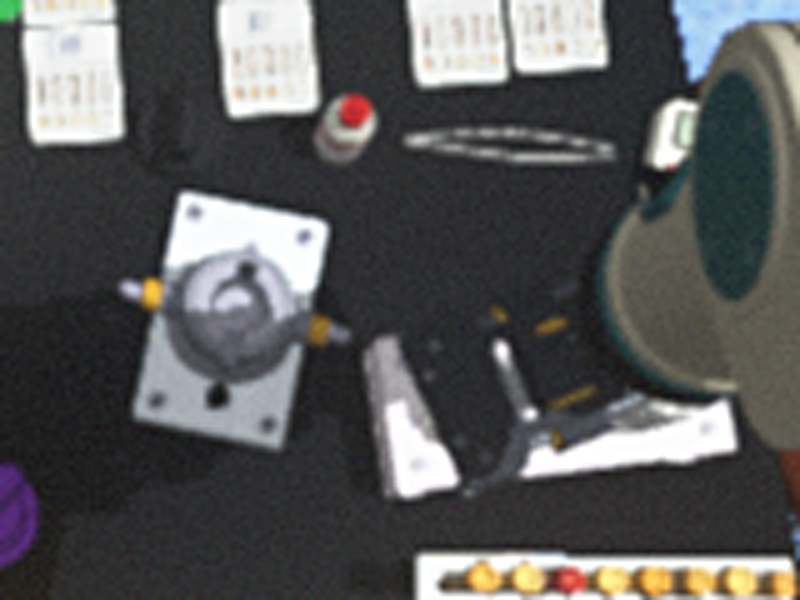

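{"api": "play_rows", "payload": {"motion": [{"rotation":[0,-0.2,-0.3],"linear":[-0.5,0.1,3],"grip":0.2},{"rotation":[0,-0.2,-0.3],"linear":[-0.5,0.1,6.5],"grip":0.2},{"rotation":[0,-0.2,-0.3],"linear":[-0.5,0.1,9.5],"grip":0.2},{"rotation":[0,-0.2,-0.3],"linear":[-0.5,0.1,11],"grip":0.2},{"rotation":[0,-0.2,-0.3],"linear":[-0.5,0.1,11],"grip":0.2}]}}

```text
time_s: 8.82
tool_pos: [0.528, -0.2877, 0.0968]
ee_rot: [[-0.925, -0.38, 0.004], [-0.38, 0.925, 0.001], [-0.004, -0.001, -1.0]]
wrist_force: [0.3, -0.3, 1.2]
finger_gap: 0.0374
```

```bash
python3 - <<'E'
from h import *
s,d=grab('side','s7'); im,dt=grab('top','t7')
to([.5235,-.2915,.0895],112)
b=cv2.resize(s[110:190,280:360],None,fx=5,fy=5,interpolation=cv2.INTER_CUBIC)
a=cv2.resize(im[180:260,340:420],None,fx=5,fy=5,interpolation=cv2.INTER_CUBIC)
cv2.imwrite('pics/ts7.png',np.hstack([a,b]))
E
```

```text
t 8.93 p [ 0.529  -0.2885  0.0985] yawY 112.28 tilt [ 0.0063 -0.0008] F [-0.07 -0.27  1.45] T [ 0.08 -0.16  0.04] gap 0.0376 q [ 50.4  45.1 -40.8 100.   37.7  49.  104.6]
lin cm [ 0.63 -0.07  0.9 ] rot [-0.18  0.32  0.28]
```

View pics/ts7.png

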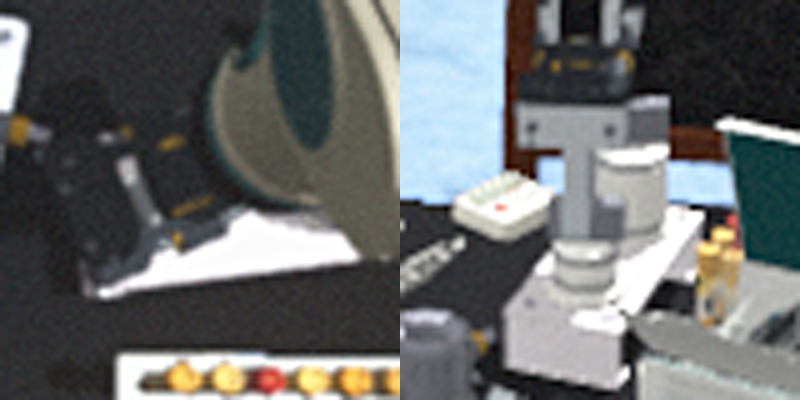

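The readings right after a move still carry some transient. I'll hold briefly to settle before correcting.

{"api": "play_rows", "payload": {"motion": [{"rotation":[0,0,0],"linear":[0,0,0],"grip":0.2},{"rotation":[0,0,0],"linear":[0,0,0],"grip":0.2},{"rotation":[0,0,0],"linear":[0,0,0],"grip":0.2}]}}

```text
time_s: 9.3
tool_pos: [0.5281, -0.2891, 0.0981]
ee_rot: [[-0.926, -0.379, 0.005], [-0.379, 0.926, -0.001], [-0.005, -0.003, -1.0]]
wrist_force: [0.3, -0.3, 0.1]
finger_gap: 0.0376
```

```bash
python3 - <<'E'
from h import *
to([.5235,-.2915,.0895],112)
E
```

```text
t 9.30 p [ 0.5281 -0.2891  0.0981] yawY 112.25 tilt [ 0.0054 -0.001 ] F [ 0.34 -0.27  0.13] T [ 0.08 -0.13 -0.02] gap 0.0376 q [ 50.4  45.1 -40.7 100.1  37.7  49.  104.6]
lin cm [ 0.52 -0.05  0.86] rot [-0.17  0.27  0.25]
```

{"api": "play_rows", "payload": {"motion": [{"rotation":[-0.15,0.27,0.25],"linear":[0.5,0,0.5],"grip":0.2},{"rotation":[-0.15,0.27,0.25],"linear":[0.5,0,0.85],"grip":0.2},{"rotation":[-0.15,0.27,0.25],"linear":[0.5,0,0.85],"grip":0.2},{"rotation":[-0.15,0.27,0.25],"linear":[0.5,0,0.85],"grip":0.2}]}}

```text
time_s: 9.8
tool_pos: [0.5235, -0.2907, 0.0891]
ee_rot: [[-0.927, -0.375, -0.0], [-0.375, 0.927, 0.0], [0.0, 0.0, -1.0]]
wrist_force: [-0.1, 0.0, -0.1]
finger_gap: 0.0373
```

```bash
python3 - <<'E'
from h import *
to([.5235,-.2915,.0895],112)
E
```

```text
t 9.80 p [ 0.5235 -0.2907  0.0891] yawY 112.02 tilt [-0.0004  0.0003] F [-0.06  0.01 -0.09] T [ 0.09 -0.13 -0.04] gap 0.0373 q [ 50.4  45.7 -40.2 100.6  38.2  48.3 104.2]
lin cm [ 0.03 -0.08 -0.04] rot [ 0.02 -0.02  0.02]
```

Now I'll close on the wing grip.

{"api": "play_rows", "payload": {"motion": [{"rotation":[0,0,0],"linear":[0,-0.05,0],"grip":1},{"rotation":[0,0,0],"linear":[0,-0.05,0],"grip":1},{"rotation":[0,0,0],"linear":[0,-0.05,0],"grip":1},{"rotation":[0,0,0],"linear":[0,-0.05,0],"grip":1}], "squeeze": 40}}

```text
time_s: 10.3
tool_pos: [0.5236, -0.2914, 0.0892]
ee_rot: [[-0.927, -0.375, -0.0], [-0.375, 0.927, -0.0], [0.0, -0.0, -1.0]]
wrist_force: [-0.6, -0.3, 0.3]
finger_gap: 0.0137
```

```bash
python3 - <<'E'
from h import *
st()
s,d=grab('side','s8')
b=cv2.resize(s[110:190,280:360],None,fx=6,fy=6,interpolation=cv2.INTER_CUBIC)
cv2.imwrite('pics/s8z.png',b)
E
```

```text
t 10.30 p [ 0.5236 -0.2914  0.0892] yawY 112.01 tilt [-0.0003 -0.0001] F [-0.63 -0.28  0.29] T [ 0.01 -0.17 -0.04] gap 0.0137 q [ 50.5  45.7 -40.2 100.6  38.2  48.3 104.3]
```

View pics/s8z.png

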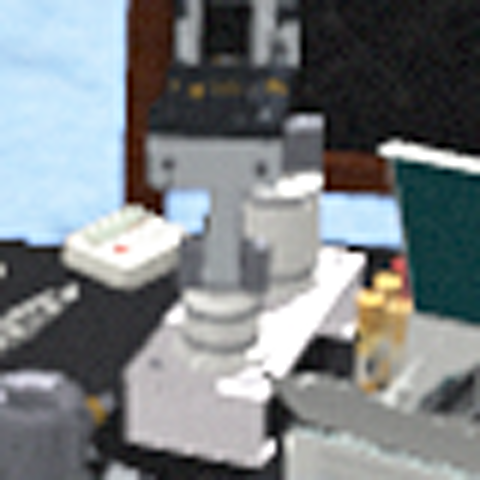

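The gap is 13.7 mm, which is the wing's thickness, and the fingers sit centred on it in the side view. Next I'll lift.

{"api": "play_rows", "payload": {"motion": [{"rotation":[0,0,0],"linear":[0,0,-1],"grip":1},{"rotation":[0,0,0],"linear":[0,0,-3],"grip":1},{"rotation":[0,0,0],"linear":[0,0,-6],"grip":1},{"rotation":[0,0,0],"linear":[0,0,-9],"grip":1},{"rotation":[0,0,0],"linear":[0,0,-10],"grip":1}]}}

```text
time_s: 10.98
tool_pos: [0.5249, -0.2914, 0.1921]
ee_rot: [[-0.927, -0.375, 0.003], [-0.375, 0.927, -0.002], [-0.003, -0.003, -1.0]]
wrist_force: [-0.7, 0.5, -1.8]
finger_gap: 0.014
```

```bash
python3 - <<'E'
from h import *
p0,R0=np.array([.5236,-.2914,.1892]),Rdown(112)
st()
to([.577,-.1695,.175],77,p0,R0)
s,d=grab('side','s9'); im,dt=grab('top','t9')
cv2.imwrite('pics/s9z.png',cv2.resize(s[90:210,260:380],None,fx=5,fy=5,interpolation=cv2.INTER_CUBIC))
E
```

```text
t 10.97 p [ 0.5249 -0.2914  0.1921] yawY 112.02 tilt [ 0.0034 -0.0017] F [-0.66  0.46 -1.8 ] T [ 0.06 -0.19 -0.02] gap 0.0140 q [ 53.4  38.9 -45.3  95.5  31.5  58.9 109.8]
lin cm [-9.52  9.3   1.42] rot [ 0.  0. 35.]
```

View pics/s9z.png

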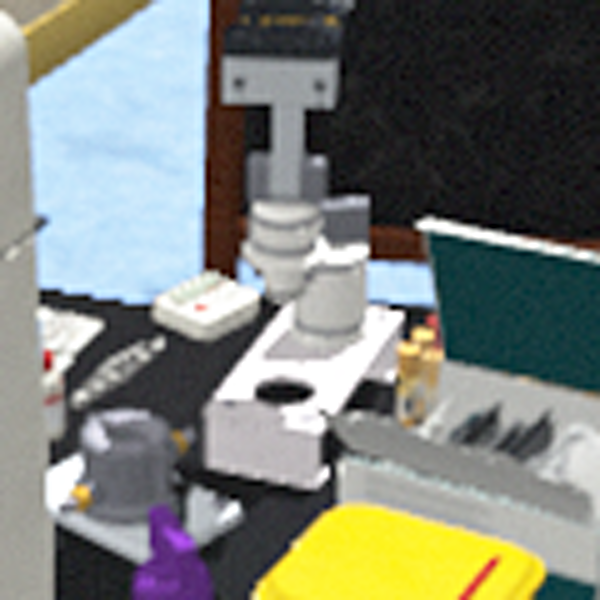

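The capsule is lifted, upright, and clear of the rack; the long one stays put. Next I'll move over the head and turn to its yaw.

{"api": "play_rows", "payload": {"motion": [{"rotation":[0,0,5],"linear":[-1.5,1.5,0],"grip":1},{"rotation":[0,0,12],"linear":[-4,4,0],"grip":1},{"rotation":[0,0,21],"linear":[-7,6.8,0],"grip":1},{"rotation":[0,0,30],"linear":[-9,8.8,0.2],"grip":1},{"rotation":[0,0,35],"linear":[-9.5,9.3,0.5],"grip":1}]}}

```text
time_s: 11.7
tool_pos: [0.577, -0.1662, 0.1831]
ee_rot: [[-0.975, 0.224, -0.002], [0.224, 0.975, 0.002], [0.002, 0.001, -1.0]]
wrist_force: [0.1, 0.0, -2.4]
finger_gap: 0.0138
```

{"api": "play_rows", "payload": {"motion": [{"rotation":[0,0,0],"linear":[0,0,0],"grip":1},{"rotation":[0,0,0],"linear":[0,0,0],"grip":1},{"rotation":[0,0,0],"linear":[0,0,0],"grip":1},{"rotation":[0,0,0],"linear":[0,0,0],"grip":1}]}}

```text
time_s: 12.2
tool_pos: [0.5766, -0.1701, 0.184]
ee_rot: [[-0.974, 0.225, -0.001], [0.225, 0.974, 0.0], [0.001, -0.0, -1.0]]
wrist_force: [0.1, -0.5, -0.7]
finger_gap: 0.0137
```

```bash
python3 - <<'E'
from h import *
to([.577,-.1695,.145],77)
s,d=grab('side','s10'); im,dt=grab('top','t10')
cv2.imwrite('pics/s10z.png',cv2.resize(s[90:210,240:360],None,fx=5,fy=5,interpolation=cv2.INTER_CUBIC))
cv2.imwrite('pics/t10z.png',cv2.resize(im[150:250,280:400],None,fx=5,fy=5,interpolation=cv2.INTER_CUBIC))
E
```

```text
t 12.20 p [ 0.5766 -0.1701  0.184 ] yawY 76.97 tilt [-0.0006  0.    ] F [ 0.09 -0.46 -0.73] T [ 0.05 -0.13  0.01] gap 0.0137 q [ 35.3  37.  -35.2  95.8  24.9  55.3  68. ]
lin cm [-0.03  0.07  3.9 ] rot [-0.01 -0.04 -0.03]
```

View pics/s10z.png

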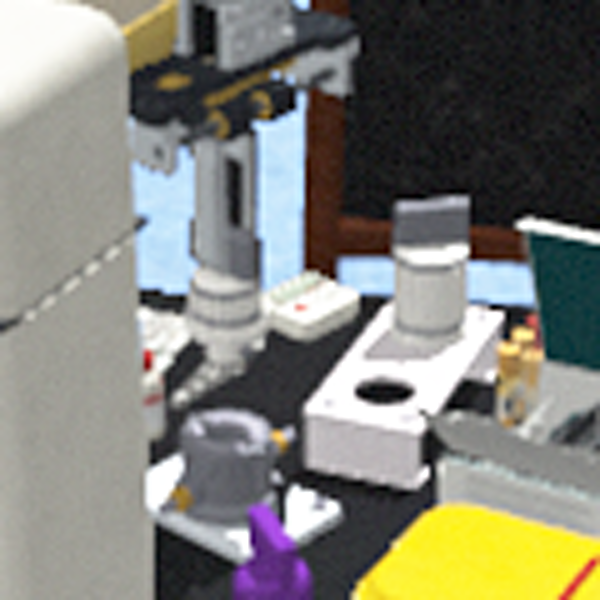

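View pics/t10z.png

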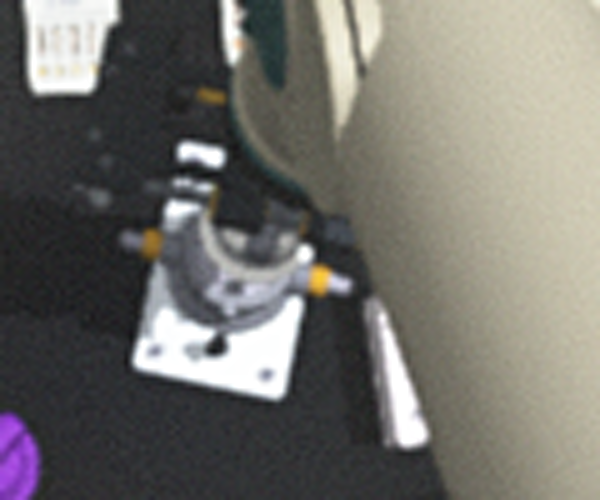

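```bash
python3 - <<'E'
from h import *
s=np.load('pics/s10.npz')['im'];P=cloud('side',np.load('pics/s10.npz')['d'])
z=P[...,2]; near=(abs(P[...,0]-.577)<.05)&(abs(P[...,1]+.17)<.05)
def edges(lo,hi):
    out=[]
    m=near&(z>lo)&(z<hi)
    for r in range(420):
        c=np.where(m[r])[0]
        if len(c)>8: out.append((r,c.min(),c.max(),(c.min()+c.max())/2))
    return out
print('head',edges(.03,.06)); print('bowl',edges(.148,.18)); print('collar',edges(.138,.15)); print('nose',edges(.112,.138))
p,R=st()
for zz in (.045,.062,.125,.144,.165): print(zz,'head axis',proj('side',[.5772,-.1695,zz]),'tool axis',proj('side',[p[0],p[1],zz]))
E
```

```text
head [(176, np.int64(278), np.int64(290), np.float64(284.0)), (177, np.int64(281), np.int64(296), np.float64(288.5)), (178, np.int64(282), np.int64(297), np.float64(289.5)), (179, np.int64(276), np.int64(297), np.float64(286.5)), (180, np.int64(276), np.int64(296), np.float64(286.0)), (181, np.int64(276), np.int64(295), np.float64(285.5)), (182, np.int64(277), np.int64(294), np.float64(285.5)), (183, np.int64(277), np.int64(294), np.float64(285.5)), (184, np.int64(277), np.int64(294), np.float64(285.5)), (185, np.int64(277), np.int64(294), np.float64(285.5)), (186, np.int64(277), np.int64(293), np.float64(285.0)), (187, np.int64(275), np.int64(298), np.float64(286.5)), (188, np.int64(275), np.int64(297), np.float64(286.0)), (189, np.int64(277), np.int64(296), np.float64(286.5))]
bowl [(147, np.int64(278), np.int64(292), np.float64(285.0)), (148, np.int64(278), np.int64(292), np.float64(285.0)), (149, np.int64(278), np.int64(292), np.float64(285.0)), (150, np.int64(278), np.int64(292), np.float64(285.0)), (151, np.int64(278), np.int64(292), np.float64(285.0)), (152, np.int64(278), np.
[... 448 characters left out ...]
nt64(281), np.int64(290), np.float64(285.5)), (162, np.int64(281), np.int64(289), np.float64(285.0))]
t 12.30 p [ 0.5767 -0.1698  0.1841] yawY 76.99 tilt [-0.0005  0.0001] F [ 0.63 -0.3  -1.82] T [ 0.05 -0.11 -0.  ] gap 0.0135 q [ 35.2  37.  -35.2  95.8  24.9  55.3  68. ]
0.045 head axis [[285.32664876 180.99706372]] tool axis [[285.51247257 180.99222284]]
0.062 head axis [[285.23069668 176.52981672]] tool axis [[285.41756518 176.52494452]]
0.125 head axis [[284.86550117 159.52738527]] tool axis [[285.05634575 159.52239345]]
0.144 head axis [[284.75229266 154.25672915]] tool axis [[284.9443698 154.2517001]]
0.165 head axis [[284.62545378 148.35148348]] tool axis [[284.81891188 148.34641267]]
```

The side view puts the capsule's axis and the head's axis within 1 mm of each other. I'll descend until the nose enters the bore.

{"api": "play_rows", "payload": {"motion": [{"rotation":[0,0,0],"linear":[0,0,2.5],"grip":1},{"rotation":[0,0,0],"linear":[0,0,4.2],"grip":1},{"rotation":[0,0,0],"linear":[0,0,4.6],"grip":1},{"rotation":[0,0,0],"linear":[0,0,4.8],"grip":1},{"rotation":[0,0,0],"linear":[0,0,4.8],"grip":1}]}}

```text
time_s: 12.92
tool_pos: [0.5772, -0.1694, 0.1366]
ee_rot: [[-0.974, 0.225, 0.0], [0.225, 0.974, -0.0], [-0.0, 0.0, -1.0]]
wrist_force: [-0.6, -1.1, -0.8]
finger_gap: 0.014
```

{"api": "play_rows", "payload": {"motion": [{"rotation":[0,0,0],"linear":[0,0,0.3],"grip":1},{"rotation":[0,0,0],"linear":[0,0,0.7],"grip":1},{"rotation":[0,0,0],"linear":[0,0,1.0],"grip":1},{"rotation":[0,0,0],"linear":[0,0,1.0],"grip":1},{"rotation":[0,0,0],"linear":[0,0,1.0],"grip":1}]}}

```text
time_s: 13.55
tool_pos: [0.5768, -0.1695, 0.1261]
ee_rot: [[-0.974, 0.225, -0.001], [0.225, 0.974, 0.0], [0.001, -0.0, -1.0]]
wrist_force: [0.9, -0.4, -1.5]
finger_gap: 0.0139
```

```bash
python3 - <<'E'
from h import *
st()
s,d=grab('side','s11'); im,dt=grab('top','t11')
a=cv2.resize(s[110:210,250:350],None,fx=4,fy=4,interpolation=cv2.INTER_CUBIC)
b=cv2.resize(im[170:240,290:360],None,fx=400/70,fy=400/70,interpolation=cv2.INTER_CUBIC)
cv2.imwrite('pics/st11.png',np.hstack([a,b]))
E
```

```text
t 13.55 p [ 0.5768 -0.1695  0.1261] yawY 77.01 tilt [-0.0005  0.    ] F [ 0.86 -0.35 -1.51] T [-0.03 -0.2  -0.02] gap 0.0139 q [ 33.7  40.8 -32.8  98.9  28.1  48.8  65.3]
```

View pics/st11.png

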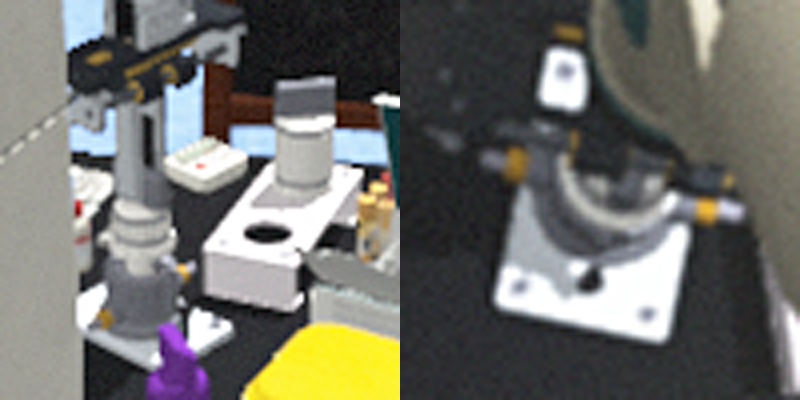

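The nose is about 9 mm into the bore with no contact force. Next the lugs go through the notches.

{"api": "play_rows", "payload": {"motion": [{"rotation":[0,0,0],"linear":[0,0,0.3],"grip":1},{"rotation":[0,0,0],"linear":[0,0,0.5],"grip":1},{"rotation":[0,0,0],"linear":[0,0,0.7],"grip":1},{"rotation":[0,0,0],"linear":[0,0,0.8],"grip":1},{"rotation":[0,0,0],"linear":[0,0,0.8],"grip":1}]}}

```text
time_s: 14.28
tool_pos: [0.5768, -0.1695, 0.118]
ee_rot: [[-0.974, 0.225, -0.001], [0.225, 0.974, 0.0], [0.001, -0.0, -1.0]]
wrist_force: [-0.7, -0.9, -1.8]
finger_gap: 0.0137
```

```bash
python3 - <<'E'
from h import *
st()
E
```

```text
t 14.28 p [ 0.5768 -0.1695  0.118 ] yawY 77.01 tilt [-0.0005  0.    ] F [-0.66 -0.94 -1.77] T [-0.06 -0.28 -0.03] gap 0.0137 q [ 33.5  41.4 -32.5  99.2  28.6  47.9  64.9]
```

The lugs are in the notches and there is still no contact force. I'll push in against the spring.

{"api": "play_rows", "payload": {"motion": [{"rotation":[0,0,0],"linear":[0,0,0.3],"grip":1},{"rotation":[0,0,0],"linear":[0,0,0.7],"grip":1},{"rotation":[0,0,0],"linear":[0,0,1.0],"grip":1},{"rotation":[0,0,0],"linear":[0,0,1.15],"grip":1},{"rotation":[0,0,0],"linear":[0,0,1.15],"grip":1}], "squeeze": 50}}

```text
time_s: 14.9
tool_pos: [0.5771, -0.1694, 0.1076]
ee_rot: [[-0.974, 0.225, 0.0], [0.225, 0.974, -0.001], [-0.0, -0.0, -1.0]]
wrist_force: [-1.3, 0.3, 8.6]
finger_gap: 0.0134
```

```bash
python3 - <<'E'
from h import *
st()
E
```

```text
t 14.90 p [ 0.5771 -0.1694  0.1076] yawY 77.01 tilt [ 0.0002 -0.0006] F [-1.33  0.27  8.62] T [0.04 0.37 0.03] gap 0.0134 q [ 33.2  42.1 -32.   99.7  29.2  46.7  64.3]
```

{"api": "play_rows", "payload": {"motion": [{"rotation":[0,0,0],"linear":[0,0,0.15],"grip":1},{"rotation":[0,0,0],"linear":[0,0,0.3],"grip":1},{"rotation":[0,0,0],"linear":[0,0,0.35],"grip":1},{"rotation":[0,0,0],"linear":[0,0,0.35],"grip":1}]}}

```text
time_s: 15.4
tool_pos: [0.5772, -0.1695, 0.1051]
ee_rot: [[-0.974, 0.225, 0.001], [0.225, 0.974, -0.001], [-0.001, -0.001, -1.0]]
wrist_force: [-3.4, 0.6, 15.2]
finger_gap: 0.0139
```

```bash
python3 - <<'E'
from h import *
st()
E
```

```text
t 15.40 p [ 0.5772 -0.1695  0.1051] yawY 77.00 tilt [ 0.0006 -0.0012] F [-3.39  0.64 15.17] T [0.16 0.88 0.04] gap 0.0139 q [ 33.1  42.3 -31.8  99.8  29.4  46.4  64.2]
```

The collar is on the rim: TCP z 0.1051, about 17 N push against the 12 N spring. Now the clockwise turn.

{"api": "play_rows", "payload": {"motion": [{"rotation":[0,0,5],"linear":[0,0,0],"grip":1},{"rotation":[0,0,12],"linear":[0,0,0],"grip":1},{"rotation":[0,0,20],"linear":[0,0,0],"grip":1},{"rotation":[0,0,26],"linear":[0,0,0],"grip":1},{"rotation":[0,0,30],"linear":[0,0,0],"grip":1}]}}

```text
time_s: 16.02
tool_pos: [0.5784, -0.1694, 0.1051]
ee_rot: [[-0.73, 0.683, 0.003], [0.683, 0.73, -0.001], [-0.003, 0.001, -1.0]]
wrist_force: [-0.9, 0.2, 12.9]
finger_gap: 0.0135
```

```bash
python3 - <<'E'
from h import *
st()
s,d=grab('side','s12')
cv2.imwrite('pics/s12z.png',cv2.resize(s[130:210,250:330],None,fx=6,fy=6,interpolation=cv2.INTER_CUBIC))
E
```

```text
t 16.02 p [ 0.5784 -0.1694  0.1051] yawY 46.89 tilt [ 0.003  -0.0011] F [-0.89  0.23 12.87] T [0.08 0.28 0.01] gap 0.0135 q [ 28.2  40.7 -23.6  99.9  22.2  43.9  40.4]
```

View pics/s12z.png

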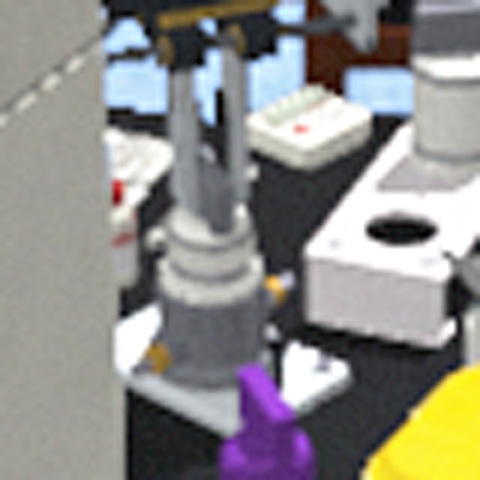

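The collar sits flat on the rim and the wing is following the fingers. I'll carry on turning.

{"api": "play_rows", "payload": {"motion": [{"rotation":[0,0,6],"linear":[0,0,0.03],"grip":1},{"rotation":[0,0,13],"linear":[0,0,0.05],"grip":1},{"rotation":[0,0,21],"linear":[0,0,0.05],"grip":1},{"rotation":[0,0,29],"linear":[0,0,0.05],"grip":1},{"rotation":[0,0,35],"linear":[0,0,0.05],"grip":1}]}}

```text
time_s: 16.7
tool_pos: [0.5787, -0.1701, 0.1051]
ee_rot: [[-0.205, 0.979, 0.004], [0.979, 0.205, -0.002], [-0.003, 0.003, -1.0]]
wrist_force: [-1.5, -0.9, 13.6]
finger_gap: 0.0135
```

{"api": "play_rows", "payload": {"motion": [{"rotation":[0,0,6],"linear":[0,0,0],"grip":1},{"rotation":[0,0,12],"linear":[0,0,0],"grip":1},{"rotation":[0,0,18],"linear":[0,0,0],"grip":1},{"rotation":[0,0,22],"linear":[0,0,0],"grip":1},{"rotation":[0,0,24],"linear":[0,0,0],"grip":1}]}}

```text
time_s: 17.32
tool_pos: [0.5787, -0.1703, 0.1051]
ee_rot: [[0.209, 0.978, 0.004], [0.978, -0.209, -0.002], [-0.001, 0.004, -1.0]]
wrist_force: [-1.6, -1.3, 15.1]
finger_gap: 0.0134
```

```bash
python3 - <<'E'
from h import *
st()
E
```

```text
t 17.32 p [ 0.5787 -0.1703  0.1051] yawY -12.06 tilt [ 0.004 -0.002] F [-1.65 -1.3  15.05] T [-0.21  0.43  0.06] gap 0.0134 q [ 18.1  39.1  -7.1 100.2   6.9  40.9  -4.6]
```

That's 89° turned. I'll go on gently to the stop and settle.

{"api": "play_rows", "payload": {"motion": [{"rotation":[0,0,1.5],"linear":[0,0,0],"grip":1},{"rotation":[0,0,3],"linear":[0,0,0],"grip":1},{"rotation":[0,0,4],"linear":[0,0,0.05],"grip":1},{"rotation":[0,0,4],"linear":[0,0,0.05],"grip":1},{"rotation":[0,0,4],"linear":[0,0,0.05],"grip":1}]}}

```text
time_s: 17.95
tool_pos: [0.5786, -0.1703, 0.1051]
ee_rot: [[0.275, 0.961, 0.004], [0.961, -0.275, -0.002], [-0.001, 0.004, -1.0]]
wrist_force: [-2.5, -0.4, 17.7]
finger_gap: 0.0141
```

```bash
python3 - <<'E'
from h import *
st()
s,d=grab('side','s13'); im,dt=grab('top','t13')
a=cv2.resize(s[110:210,250:350],None,fx=4,fy=4,interpolation=cv2.INTER_CUBIC)
b=cv2.resize(im[130:240,280:390],None,fx=400/110,fy=400/110,interpolation=cv2.INTER_CUBIC)
cv2.imwrite('pics/st13.png',np.hstack([a,b]))
P=cloud('top',dt); z=P[...,2]
m=(z>.03)&(z<.055)&(P[...,0]>.64)&(P[...,0]<.74)&(P[...,1]>-.19)&(P[...,1]<-.1); q=P[m]; print('plug',len(q),q.mean(0) if len(q) else '')
for lo,hi in((.060,.07),(.075,.10)):
  P2=cloud('side',d);z2=P2[...,2];m=(z2>lo)&(z2<hi)&(abs(P2[...,0]-.577)<.05)&(abs(P2[...,1]+.17)<.05)
  print([(r,c.min(),c.max()) for r in range(420) for c in [np.where(m[r])[0]] if len(c)>8])
  print(proj('side',[.5772,-.1695,(lo+hi)/2]))
E
```

```text
t 17.95 p [ 0.5786 -0.1703  0.1051] yawY -15.95 tilt [ 0.004 -0.002] F [-2.46 -0.43 17.68] T [-0.04  0.73  0.23] gap 0.0141 q [ 17.4  39.1  -6.  100.2   5.9  40.8  -7.6]
plug 75 [ 0.68490814 -0.14459681  0.04291971]
[(177, np.int64(277), np.int64(294)), (178, np.int64(277), np.int64(294)), (179, np.int64(279), np.int64(293)), (180, np.int64(279), np.int64(293)), (181, np.int64(280), np.int64(290))]
[[285.21365185 175.73625933]]
[(169, np.int64(278), np.int64(292)), (170, np.int64(278), np.int64(292)), (171, np.int64(278), np.int64(292)), (172, np.int64(278), np.int64(292)), (173, np.int64(279), np.int64(292)), (174, np.int64(279), np.int64(292)), (175, np.int64(280), np.int64(291))]
[[285.08472832 169.73395804]]
```

View pics/st13.png

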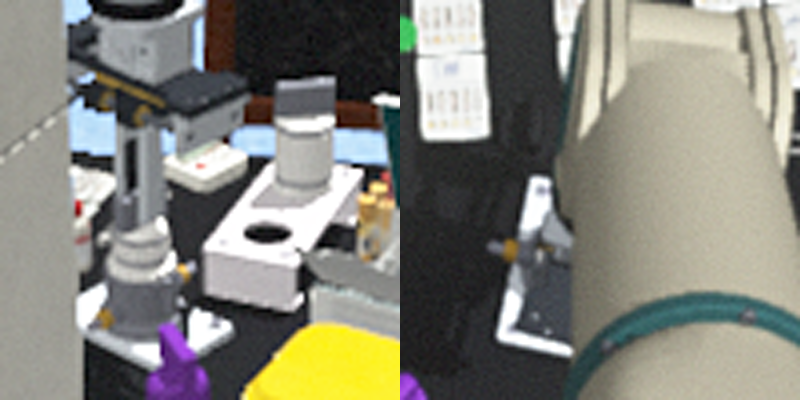

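The stop is reached: 93° commanded, Tz rising to 0.23 N m, TCP still at the seated height. I'll hold briefly and check it's still before handing in.

{"api": "play_rows", "payload": {"motion": [{"rotation":[0,0,0],"linear":[0,0,0],"grip":1},{"rotation":[0,0,0],"linear":[0,0,0],"grip":1},{"rotation":[0,0,0],"linear":[0,0,0],"grip":1},{"rotation":[0,0,0],"linear":[0,0,0],"grip":1}]}}

```text
time_s: 18.55
tool_pos: [0.5787, -0.1703, 0.1051]
ee_rot: [[0.275, 0.961, 0.004], [0.961, -0.275, -0.002], [-0.001, 0.004, -1.0]]
wrist_force: [-2.8, -0.7, 18.9]
finger_gap: 0.0138
```

```bash
python3 - <<'E'
from h import *
st(); print(np.abs(ctrl.observe()['qd']).max())
P=cloud('side',ctrl.grab_frame('side')[1]); z=P[...,2]
m=(z>.137)&(z<.155)&(abs(P[...,0]-.535)<.05)&(abs(P[...,1]+.38)<.05); print('long wing now',P[m].mean(0),m.sum())
st(); print(ctrl.sign_off())
E
```

```text
t 18.55 p [ 0.5787 -0.1703  0.1051] yawY -15.95 tilt [ 0.004 -0.002] F [-2.83 -0.68 18.91] T [-0.1   0.77  0.21] gap 0.0138 q [ 17.4  39.1  -6.  100.2   5.9  40.8  -7.6]
0.07607212513714952
long wing now [ 0.53262162 -0.37872155  0.14260795] 56
t 18.60 p [ 0.5787 -0.1703  0.1051] yawY -15.95 tilt [ 0.004 -0.002] F [-2.99 -0.34 19.47] T [-0.06  0.76  0.27] gap 0.0137 q [ 17.4  39.1  -6.  100.2   5.9  40.8  -7.6]
the job is handed in; nothing more can be done
None
```

The job is handed in at 18.6 s. The plug is out and the short capsule is seated, turned to the stop, and still gripped and pressed down. `sign_off` gives no verdict, so what follows rests on my own checks.

- **Plug:** I lifted it straight out and stood it on bare worktop at about (0.685, -0.145), roughly 110 mm from the head's axis. It was let go and had not moved when I last measured it.
- **Capsule:** I took the short one from the rack and aligned it with the notches at head yaw -13°. I pushed it in until the collar met the rim, then turned it clockwise to the stop.
- **Last checks on the capsule:**
  - The tool had turned 93°, with the resisting torque risen to about 0.25 N m.
  - The tool height was steady at 105.1 mm; 105.2 mm is fully seated.
  - The wrist force was about 19 N, against the 12 N spring plus the rim.
  - The grip opening was 13.7 mm at the 50 N squeeze setting, and the tool tilt was about 0.3°.
- **Bystanders:** the long capsule measured within 1 mm of its start. I did not re-measure the other bystanders, but none was approached or touched as far as the pictures and forces show.
- **Disagreements:**
  - The tool's axis ended 1 to 2 mm from the rim centre I measured by camera, within the 4 mm allowed.
  - The commanded 93° is 1° past the stop, taken up as slight twist in the grip.
  - Before the capsule grasp I corrected against an unsettled reading, which put the arm about 5 mm off. I let it settle and fixed it before closing the fingers.

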